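# Put the soldering boards and fire bricks away

### The job

Put the soldering gear away: stand every loose white board on its short end in an empty slot of the slanted wooden rack, one to a slot and fully home, leaving the boards already racked where they are, and stack the loose grey fire bricks flat and squarely on the one fastened to the steel stand, all lying the same way, in a single neat pile. Do not disturb the two small tins.

Things in the scene. Friction and masses are not known exactly. Their poses are not given: they have to be found in the camera images.
- rack: fixed pale wood rack, 258 x 80 mm, 53 mm high, origin at the centre of its underside. Five slots along its x, 42 mm apart, lean back 20 degrees: a racked board has its long axis along (sin 20, 0, cos 20) and a face to -x and slightly up. A slot is 16 mm wide square to the slant, 64 mm along y, 34 mm deep along the slant, its floor 12 mm above the bench; side boards 50 mm high
- slot1 (a point): where the centre of a board lies when it stands fully home in slot 1 (slot 1 is nearest the -x end of the rack); 60 mm above the bench, on the midline of the rack; a seated board centre can be 2 to 4 mm off this point, and it may lean a few degrees more or less than 20
- slot2 (a point): where the centre of a board lies when it stands fully home in slot 2 (slot 1 is nearest the -x end of the rack); 60 mm above the bench, on the midline of the rack; a seated board centre can be 2 to 4 mm off this point, and it may lean a few degrees more or less than 20
- slot3 (a point): where the centre of a board lies when it stands fully home in slot 3 (slot 1 is nearest the -x end of the rack); 60 mm above the bench, on the midline of the rack; a seated board centre can be 2 to 4 mm off this point, and it may lean a few degrees more or less than 20
- slot4 (a point): where the centre of a board lies when it stands fully home in slot 4 (slot 1 is nearest the -x end of the rack); 60 mm above the bench, on the midline of the rack; a seated board centre can be 2 to 4 mm off this point, and it may lean a few degrees more or less than 20
- slot5 (a point): where the centre of a board lies when it stands fully home in slot 5 (slot 1 is nearest the -x end of the rack); 60 mm above the bench, on the midline of the rack; a seated board centre can be 2 to 4 mm off this point, and it may lean a few degrees more or less than 20
- board1: loose white ceramic soldering board, 100 x 60 x 10 mm with corners rounded at 10 mm radius, 90 g or so, lying flat on the bench; origin at its centre, x along its length, y along its width, z square to its face; the same either way round and either face up; None when absent
- board2: loose white ceramic soldering board, 100 x 60 x 10 mm with corners rounded at 10 mm radius, 90 g or so, lying flat on the bench; origin at its centre, x along its length, y along its width, z square to its face; the same either way round and either face up; None when absent
- board3: loose white ceramic soldering board, 100 x 60 x 10 mm with corners rounded at 10 mm radius, 90 g or so, lying flat on the bench; origin at its centre, x along its length, y along its width, z square to its face; the same either way round and either face up; None when absent
- racked1: a like board that already stands in slot 1; origin at its centre, axes parallel to the rack axes at the start; None when absent (slot 1 then starts empty)
- racked2: a like board that already stands in slot 2; origin at its centre, axes parallel to the rack axes at the start; None when absent (slot 2 then starts empty)
- racked3: a like board that already stands in slot 3; origin at its centre, axes parallel to the rack axes at the start; None when absent (slot 3 then starts empty)
- racked4: a like board that already stands in slot 4; origin at its centre, axes parallel to the rack axes at the start; None when absent (slot 4 then starts empty)
- racked5: a like board that already stands in slot 5; origin at its centre, axes parallel to the rack axes at the start; None when absent (slot 5 then starts empty)
- brick1: loose grey fire brick, 80 (x) x 60 (y) x 28 (z) mm, 120 g or so, lying flat on the bench; origin at its centre; the same either way round and either face up
- brick2: loose grey fire brick, 80 (x) x 60 (y) x 28 (z) mm, 120 g or so, lying flat on the bench; origin at its centre; the same either way round and either face up
- brick3: loose grey fire brick, 80 (x) x 60 (y) x 28 (z) mm, 120 g or so, lying flat on the bench; origin at its centre; the same either way round and either face up
- brick4: loose grey fire brick, 80 (x) x 60 (y) x 28 (z) mm, 120 g or so, lying flat on the bench; origin at its centre; the same either way round and either face up
- stand: fixed steel plate 110 x 90 x 4 mm on the bench with a like fire brick, 80 (x) x 60 (y) x 28 mm, fastened on it: the bottom of the brick pile; origin at the centre of the plate underside, the top of its brick centred 32 mm above it
- tin1: small round aluminium tin, 28 mm across, 14 mm high; loose, not part of the job, leave it in place
- tin2: small round aluminium tin, 28 mm across, 14 mm high; loose, not part of the job, leave it in place
Mind the look-alikes: they are no part of the job. There is more than one size of the stand; the one meant has the size given above.

How it is judged:
At the end, for the whole second after the job is handed in: every board within 15 mm of a slot point, at most 8 mm high, face within 0.70 rad and width within 0.25 rad of the rack x and y; racked boards within 15 mm of their own slots; bricks on the pile within 10 mm and 0.14 rad of the fastened one, tilt under 0.08 rad; all at rest, under 0.03 m/s ((distance between board1 and slot1 below 0.015 m or distance between board1 and slot2 below 0.015 m or distance between board1 and slot3 below 0.015 m or distance between board1 and slot4 below 0.015 m or distance between board1 and slot5 below 0.015 m) and z of each of board1, board2, board3 in the frame of rack below 0.0686947 m and angle between the z axis of each of board1, board2, board3 and the x axis of rack, either way round below 0.7 rad and angle between the y axis of each of board1, board2, board3 and the y axis of rack, either way round below 0.25 rad and linear speed of each of board1, board2, board3, brick1, brick2, brick3, brick4 below 0.03 m/s and (distance between board2 and slot1 below 0.015 m or distance between board2 and slot2 below 0.015 m or distance between board2 and slot3 below 0.015 m or distance between board2 and slot4 below 0.015 m or distance between board2 and slot5 below 0.015 m) and (distance between board3 and slot1 below 0.015 m or distance between board3 and slot2 below 0.015 m or distance between board3 and slot3 below 0.015 m or distance between board3 and slot4 below 0.015 m or distance between board3 and slot5 below 0.015 m) and horizontal distance between each of brick1, brick2, brick3, brick4 and stand below 0.01 m and z of each of brick1, brick2, brick3, brick4 in the frame of stand above 0.042 m and angle between the x axis of each of brick1, brick2, brick3, brick4 and the x axis of stand, either way round below 0.14 rad and angle between the z axis of each of brick1, brick2, brick3, brick4 and the z axis of stand, either way round below 0.08 rad and distance between racked1 and slot1 below 0.015 m and distance between racked2 and slot2 below 0.015 m and distance between racked3 and slot3 below 0.015 m and distance between racked4 and slot4 below 0.015 m and distance between racked5 and slot5 below 0.015 m); the robot touches nothing.
It fails at once if a board that was already in the rack is pulled out or shoved over 40 mm (distance of any of racked1, racked2, racked3, racked4, racked5 from where it was at the start of the episode above 0.04 m).
It fails at once if a tin is moved over 60 mm (distance of any of tin1, tin2 from where it was at the start of the episode above 0.06 m).
Of racked1, racked2, racked3, racked4, racked5 only 1 to 2 are there at a start; the rules pass over those that are not, and their reading is None.
Of board1, board2, board3 only 2 to 3 are there at a start; the rules pass over those that are not, and their reading is None.
At some moment in a run one of brick1, brick2, brick3, brick4, board1, board2, board3 may be knocked a few centimetres aside while the robot is not near it.
Once in a run the grip may slacken for a moment while it holds something.
It also fails if it takes over 210 s, if anything falls off the work surface, if the arm or the gripper's body presses on something with over 40 N, if the wrist force passes 120 N, or if a joint passes its speed limit or range.

### The arm

A 6-joint arm with a two-finger parallel gripper is mounted at the origin on the work surface. World frame = base frame: x ahead of the robot, y to its left, z up, the work surface at z = 0. Lengths are in m, angles in rad, forces in N, time in s.
With the tool pointing down it reaches from about 0.35 to 0.85 m from the base axis. Payload 8.1 kg.
Tool frame: the origin (TCP) lies on the centre line of the jaws, within the pads' length; the fingertips stand 17 mm ahead of it and the grasp point (between the pads) lies 2 mm behind it; z points along the fingers, y is the line along which they close (so a half turn about z gives the same grasp; the last joint's range is limited). The gripper opens to 93 mm and grips with 3 to 60 N. Pads are 15 mm wide; open, the fingers measure 128 mm over their backs; the gripper's body (75 mm by 188 mm) begins 65 mm behind the grasp point.
Start: joints at [-1.355, 0.13, 1.488, -0, 1.523, -0.085], TCP at [0.178, -0.573, 0.236] pointing down, gripper open.
Joint ranges: [-2.96, 2.96], [-0.89, 2.26], [0.02, 2.5], [-1.34, 4.48], [0, 2.73], [-2.66, 2.66]. Speed limits (rad/s): [2.39, 2.39, 2.79, 3.14, 3.14, 3.14].

### API

Orientations are given as a rotation vector (axis times angle).
In Python, from plant import telemetry, viewer, order gives the robot as it stands.
- The arm moves only by the tool send_rows, never from a script. Its argument "plan" is a list that holds one entry, the list of rows, each a list of 5 numbers: the closure, from -1 (fully open) to 1 (shut), then the shift along the world's x, y, z normalised to -1 to 1, where 1 is 0.2 m, then the turn about the world's z normalised to -1 to 1, where 1 is 60 degrees. A call has 1 to 20 rows; each row is the pose to reach, as a shift and turn from the pose commanded when the call began; what a row does not reach only later rows make up. A row lasts 1/12 s, in which the tool goes at most 41.7 mm and 7.16 degrees, less where a joint would pass 70% of its speed; a pose out of reach is approached as far as the arm can. A call with a number of a shift or a turn outside -1 to 1 is refused whole. A call with a gripper value outside its range is refused whole. The fingers move at their own pace and stop on an object; "force" is the grip in N (left out, the last holds). Time passes only in rows, so rows that repeat a pose let the fingers close. It gives the time, the measured TCP pose, the force, the opening and the grip force at its end, in the units of the state.
- telemetry.read_state(): the state, without advancing time (a new reading comes with each control period).
- viewer.read_camera(name): name is "side" or "top"; returns (picture, depth): 400x640x3 uint8, blue, green, red; 400x640 float32, m along the optical axis (not along the pixel's ray), 0 where there is no reading.
- viewer.calibration(name): a dict with "camera_matrix" (3x3 intrinsics, pixels), "extrinsics" (4x4, takes a point from camera to world coordinates). Camera axes: x right, y up, looking along -z (the intrinsics and any distortion apply to the point x, -y, -z); pixel columns grow to the right and rows downward; lengths in m; the calibration is good to about 2 mm. A picture is of the moment at which its call begins. calibration takes no time and is no camera call.
- order.close_job(): hands the job in; it is judged then, once.
The state is a dict: "t": time; "q": joint angles; "dq": joint speeds; "joint_torque": joint torques, N m; "tool_pos": TCP position; "orientation": TCP orientation; "force": force on the tool from outside, world axes, zero at the start; "wrist_torque": the same for the moment, N m; "opening": finger opening in m; "gripper_force": force on a finger pad.
Only numpy, scipy, OpenCV 4.12 (cv2) and the standard library are available. Lean on these libraries where they do the work, as an engineer would, in place of code of your own. Each camera call takes 0.05 s, during which the arm holds its last target. There are 200 camera calls.

## Working session

There is one attempt and no reset: what is moved stays moved. The work goes in short steps, Python scripts to look and compute and a tool call to move; the robot and the scene stay as the last step left them, time stands still between calls to the robot, and variables do not carry over. Pictures are saved under pics/ and viewed, at most 14 in all, crops included, and the job is handed in when it is done.

Besides the shell and the picture viewer there is one more tool, called after "Emit:" as name(argument=value, ...), one argument or row to a line, values as JSON. send_rows: Moves the arm, as the interface text tells. Scaled input: -1 to 1 covers 0.2 m each way for a shift and 60 degrees each way for a turn. Its arguments: {"type":"object","properties":{"plan":{"type":"array"},"force":{"type":"number"}},"required":["plan"]}

```bash
ls; mkdir -p pics; cat > h.py <<'E'
import numpy as np, cv2
from plant import telemetry, viewer, order
def cam(n):
    im,d=viewer.read_camera(n); return im.copy(),d.copy()
def pts(n,d):
    c=viewer.calibration(n);K=np.array(c['camera_matrix']);E=np.array(c['extrinsics'])
    v,u=np.mgrid[0:d.shape[0],0:d.shape[1]]
    x=(u-K[0,2])/K[0,0]*d; y=-(v-K[1,2])/K[1,1]*d
    P=np.stack([x,y,-d],-1)@E[:3,:3].T+E[:3,3]
    P[d==0]=np.nan
    return P
E
python3 - <<'E'
from h import *
for n in('top','side'):
    im,d=cam(n); cv2.imwrite(f'pics/{n}0.png',im); np.savez(f'{n}0.npz',im=im,d=d)
    c=viewer.calibration(n); print(n,c,(d==0).mean())
    P=pts(n,d); print(np.nanpercentile(P.reshape(-1,3),[1,50,99],axis=0))
s=telemetry.read_state(); print(s)
E
```

```text
pics
top {'camera_matrix': array([[433.25605265,   0.        , 314.74124839],
       [  0.        , 433.25605265, 200.83674575],
       [  0.        ,   0.        ,   1.        ]]), 'extrinsics': array([[ 4.84484491e-03,  9.93154105e-01, -1.16710970e-01,
         3.92882497e-01],
       [-9.99988210e-01,  4.77363151e-03, -8.89685524e-04,
        -5.03117376e-02],
       [-3.26459668e-04,  1.16713904e-01,  9.93165524e-01,
         1.10801769e+00],
       [ 0.00000000e+00,  0.00000000e+00,  0.00000000e+00,
         1.00000000e+00]])} 0.00421484375
[[ 4.73069891e-02 -1.38860592e+00 -7.16686267e-01]
 [ 5.25398518e-01 -6.17836964e-02  8.03260585e-04]
 [ 1.40557209e+00  8.59269002e-01  4.00531577e-01]]
side {'camera_matrix': array([[416.52461353,   0.        , 319.52535992],
       [  0.        , 416.52461353, 199.76587861],
       [  0.        ,   0.        ,   1.        ]]), 'extrinsics': array([[ 0.98854232,  0.09285845, -0.1190016 ,  0.41713813],
       [-0.15072915,  0.64931474, -0.74543349, -0.86262754],
       [ 0.0080497 ,  0.75482956,  0.65587158,  0.77094007],
       [ 0.        
[... 213 characters left out ...]
't': 0.1, 'q': array([-1.35541272e+00,  1.31095360e-01,  1.48913371e+00,  1.43144093e-05,
        1.52301185e+00, -8.54175895e-02]), 'dq': array([ 2.50527062e-04, -2.89399181e-03, -9.61929235e-04, -7.01345751e-04,
       -9.60759579e-05,  1.24203831e-03]), 'joint_torque': array([ 8.26875894e-04, -5.61340499e+01, -4.93096161e+01,  7.70504074e-02,
        2.90937623e-02, -2.98753355e-05]), 'tool_pos': array([ 0.17768575, -0.57258946,  0.23470666]), 'orientation': array([-3.10450066e+00, -4.70470421e-01,  1.45641247e-04]), 'force': array([-0.14503692, -0.63464509,  0.61458067]), 'wrist_torque': array([-0.00471925,  0.01873811, -0.02046981]), 'gripper_force': 0.0, 'opening': 0.09312548076309694}
```

View pics/top0.png

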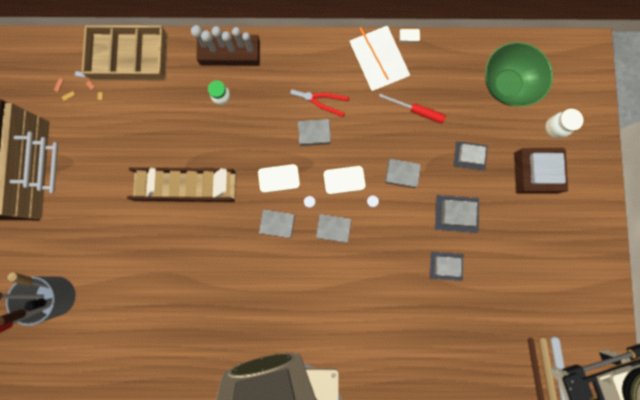

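View pics/side0.png

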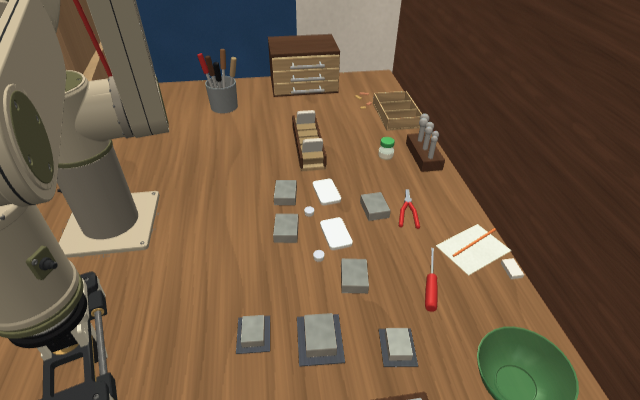

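The top view shows the rack at (183,185) with racked boards at about (151,182) and (221,182). The loose boards are at (279,179) and (345,180). Bricks are at (314,132), (403,173), (277,223) and (334,228). Tins are at (309,202) and (373,201), and the large stand is at (458,213). Next I'll measure these.

```bash
cat >> h.py <<'E'
def comps(P,zlo=.004,xr=(.25,.75),yr=(-.5,.42),im=None):
    m=((P[...,2]>zlo)&(P[...,2]<.2)&(P[...,0]>xr[0])&(P[...,0]<xr[1])&(P[...,1]>yr[0])&(P[...,1]<yr[1])).astype(np.uint8)
    n,L,st,ce=cv2.connectedComponentsWithStats(m,connectivity=4)
    out=[]
    for i in range(1,n):
        if st[i,4]<60: continue
        Q=P[L==i]; zt=np.median(Q[Q[:,2]>=np.percentile(Q[:,2],60)][:,2])
        T=Q[np.abs(Q[:,2]-zt)<.006]
        (cx,cy),(w,h),a=cv2.minAreaRect((T[:,:2]*1000).astype(np.float32))
        if w<h: w,h,a=h,w,a+90
        a=(a+90)%180-90
        col=im[L==i].mean(0).astype(int) if im is not None else None
        out.append((ce[i].astype(int),st[i,4],round(cx/1e3,4),round(cy/1e3,4),round(w),round(h),round(a,1),round(zt,4),col))
    return out
E
python3 - <<'E'
from h import *
z=np.load('top0.npz');P=pts('top',z['d'])
for c in comps(P,im=z['im']): print(*c)
# rack profile along columns
print('rack'); 
for r in (176,184,192): print(r,[(u,int(1000*P[r,u,1]),int(1000*P[r,u,2]+.5)) for u in range(126,242,3)])
print(P[160:208:3,183])
E
```

```text
[434 116] 165 0.7408 -0.3549 59 19 85.4 0.0255 [ 39  47 199]
[313 131] 777 0.7 -0.0457 80 61 -86.5 0.0302 [145 152 153]
[471 154] 535 0.6442 -0.4521 61 47 81.5 0.0253 [159 165 165]
[402 172] 812 0.5943 -0.272 81 60 79.9 0.0298 [145 153 154]
[278 177] 906 0.5823 0.0452 101 63 -84.0 0.0123 [237 246 246]
[183 184] 3509 0.5603 0.285 257 81 89.9 0.0513 [ 99 137 164]
[343 179] 901 0.5783 -0.1226 103 61 -81.5 0.0121 [238 247 247]
[308 200] 99 0.5212 -0.0347 26 26 45.8 0.016 [223 222 223]
[372 200] 93 0.5231 -0.195 25 23 -88.0 0.0157 [229 227 226]
[457 212] 1096 0.4929 -0.412 81 60 86.1 0.0333 [131 136 136]
[276 223] 788 0.4641 0.0466 80 60 81.0 0.0302 [150 157 158]
[333 227] 778 0.453 -0.0954 80 60 81.2 0.0301 [150 157 158]
[447 265] 523 0.3602 -0.3807 61 45 86.3 0.0254 [150 156 154]
rackTraceback (most recent call last):
  File "<stdin>", line 6, in <module>
ValueError: cannot convert float NaN to integer
```

```bash
python3 - <<'E'
from h import *
im=np.load('top0.npz')['im'][155:215,120:250]; cv2.imwrite('pics/rack.png',cv2.resize(im,None,fx=6,fy=6,interpolation=cv2.INTER_CUBIC))
E
```

```text
(no output)
```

View pics/rack.png

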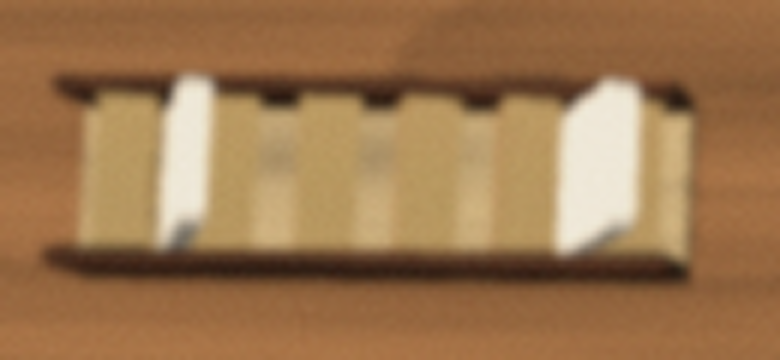

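The crop shows racked boards in the two end slots and three empty slots in the middle. Now I need the lean direction and the slot positions.

```bash
python3 - <<'E'
from h import *
for n in('top','side'):
    z=np.load(n+'0.npz');P=pts(n,z['d']);im=z['im'].astype(int)
    m=(P[...,1]>.14)&(P[...,1]<.43)&(P[...,0]>.49)&(P[...,0]<.63)&(P[...,2]>.01)
    w=m&(im.min(-1)>190)&(P[...,2]>.056)
    Q=P[w]; print(n)
    for k in(0,1):
        S=Q[(Q[:,1]<.285)==bool(k)]
        for zl in(.06,.07,.08,.09,.1,.105):
            t=S[(S[:,2]>zl)&(S[:,2]<zl+.01)]
            if len(t)>3: print(k,zl,len(t),t[:,:2].min(0).round(4),np.median(t,0)[:2].round(4),t[:,:2].max(0).round(4))
    # profile on midline
    s=P[m&(abs(P[...,0]-.56)<.012)&~w]
    b=np.floor(s[:,1]/.004)
    for v in np.unique(b): print(round(v*.004+.002,3),int(1000*np.median(s[b==v,2])),end=' | ')
    print()
E
```

```text
top
0 0.06 6 [0.5542 0.3555] [0.5614 0.3584] [0.5678 0.3592]
0 0.07 4 [0.5437 0.3523] [0.5474 0.3533] [0.5511 0.3542]
0 0.08 8 [0.5351 0.3457] [0.569  0.3486] [0.5792 0.3498]
0 0.09 4 [0.5566 0.3413] [0.5606 0.3426] [0.5647 0.344 ]
0 0.1 95 [0.5345 0.3287] [0.5561 0.3338] [0.5847 0.341 ]
0 0.105 56 [0.5364 0.3287] [0.5627 0.3344] [0.5839 0.3379]
1 0.06 21 [0.5314 0.1876] [0.5601 0.1894] [0.5857 0.1917]
1 0.07 25 [0.5303 0.1811] [0.5562 0.1842] [0.5832 0.1875]
1 0.08 22 [0.5309 0.1778] [0.5555 0.1797] [0.5845 0.1819]
1 0.09 21 [0.5336 0.1734] [0.5604 0.1751] [0.5849 0.1783]
1 0.1 102 [0.5311 0.1611] [0.5588 0.1659] [0.5829 0.1734]
1 0.105 64 [0.5328 0.1611] [0.5575 0.167 ] [0.5823 0.171 ]
0.158 13 | 0.162 12 | 0.166 15 | 0.17 44 | 0.174 39 | 0.194 54 | 0.198 44 | 0.202 35 | 0.206 42 | 0.21 43 | 0.214 45 | 0.218 48 | 0.222 48 | 0.226 49 | 0.23 46 | 0.234 29 | 0.238 24 | 0.242 12 | 0.246 12 | 0.25 41 | 0.254 42 | 0.258 45 | 0.262 48 | 0.266 49 | 0.27 48 | 0.274 39 | 0.282 14 | 0.286 13 | 0.29 42 | 0.294 41 | 0.298 45 | 0.302 49 | 0.306 48 | 0.31 50 | 0.314 41 | 0.326 13 | 0.33 14 | 0.334 42 | 0.338 40 | 0.342 45 | 0.346 47 | 0.35 48 | 0.37 37 | 0.374 39 | 0.378 45 | 0.382 44 | 0.386 46 | 0.39 47 | 0.394 49 | 0.398 46 | 0.41 13 | 0.414 13 | 
side
0 0.1 13 [0.5375 0.3262] [0.5566 0.3309] [0.5799 0.3325]
1 0.1 24 [0.5359 0.1575] [0.5639 0.162 ] [0.5825 0.1652]
1 0.105 5 [0.5627 0.1597] [0.571  0.1618] [0.5801 0.1638]
0.154 11 | 0.158 40 | 0.162 42 | 0.166 41 | 0.17 45 | 0.174 66 | 0.178 57 | 0.182 52 | 0.186 48 | 0.262 48 | 0.266 47 | 0.27 47 | 0.286 42 | 0.29 37 | 0.294 43 | 0.298 45 | 0.302 46 | 0.306 49 | 0.31 46 | 0.314 45 | 0.326 44 | 0.33 95 | 0.334 85 | 0.338 79 | 0.342 66 | 0.346 53 | 0.35 50 | 0.354 49 |
```

Emit:
send_rows(
  plan=[
    [[-1,0.5,0.375,0,0.25],[-1,1,0.75,0,0.5],[-1,1,0.75,0,0.5],[-1,1,0.75,0,0.5],[-1,1,0.75,0,0.5],[-1,1,0.75,0,0.5],[-1,1,0.75,0,0.5],[-1,1,0.75,0,0.5]],
  ],
  force=25,
)

```text
t: 0.77
tool_pos: [0.3794, -0.4213, 0.2352]
orientation: [-2.875, -1.264, 0.0]
force: [0.0, -1.0, 0.0]
opening: 0.0928
gripper_force: 0.0
```

```bash
cat >> h.py <<'E'
from scipy.spatial.transform import Rotation as R
def pose():
    s=telemetry.read_state(); y=R.from_rotvec(s['orientation']).as_matrix()[:,1]
    return s, np.array(s['tool_pos']), np.degrees(np.arctan2(y[1],y[0]))
def go(*ts):
    "targets (x,y,z,angle of gripper y deg mod 180)"
    s,p,a=pose(); print('t',round(s['t'],2),'p',p.round(4),'yaw',round(a,1),'open',round(s['opening'],4),'gf',round(s['gripper_force'],1),'F',np.round(s['force'],1),'q6',round(s['q'][5],2))
    for x,y,z,g in ts:
        d=(g-a+90)%180-90
        print('->',((np.array([x,y,z])-p)/.2).round(3),round(d/60,3))
def look(**k):
    im,d=cam('top');return comps(pts('top',d),im=im,**k)
E
python3 -c "
from h import *
go((.594,-.272,.1,-10.1),(.594,-.272,.022,-10.1))"
```

```text
t 0.77 p [ 0.3794 -0.4213  0.2352] yaw -42.5 open 0.0928 gf 0.0 F [ 0. -1.  0.] q6 -0.19
-> [ 1.073  0.746 -0.676] 0.54
-> [ 1.073  0.746 -1.066] 0.54
```

Emit:
send_rows(
  plan=[
    [[-1,0.5,0.37,-0.2,0.27],[-1,1,0.746,-0.6,0.54],[-1,1,0.746,-0.6,0.54],[-1,1,0.746,-0.6,0.54],[-1,1,0.746,-0.6,0.54],[-1,1,0.746,-0.6,0.54],[-1,1,0.746,-0.6,0.54],[-1,1,0.746,-0.6,0.54],[-1,1,0.746,-0.6,0.54]],
  ],
)

```text
t: 1.52
tool_pos: [0.5769, -0.2737, 0.1137]
orientation: [-2.41, -2.011, 0.003]
force: [-1.2, -0.4, -0.5]
opening: 0.0929
gripper_force: 0.0
```

```bash
python3 -c "
from h import *
go((.594,-.272,.06,-10.1),(.594,-.272,.022,-10.1))
for c in look(): print(*c[:-1])"
```

```text
t 1.52 p [ 0.5769 -0.2737  0.1137] yaw -10.3 open 0.0929 gf 0.0 F [-1.2 -0.4 -0.5] q6 -0.34
-> [ 0.086  0.009 -0.268] 0.004
-> [ 0.086  0.009 -0.458] 0.004
[313 131] 778 0.7003 -0.0458 80 61 -85.7 0.0303
[389 166] 100 0.6084 -0.2363 48 16 -27.7 0.0299
[278 177] 901 0.5819 0.0451 100 61 -82.5 0.0125
[183 184] 3489 0.5603 0.2848 256 81 89.6 0.0514
[343 179] 902 0.5783 -0.1236 100 61 -82.4 0.0122
[444 208] 369 0.4995 -0.3775 66 26 -25.7 0.0325
[308 201] 96 0.521 -0.0347 25 25 46.8 0.0161
[370 200] 62 0.5259 -0.1912 26 16 -30.0 0.0161
[276 223] 786 0.4641 0.0465 80 60 81.1 0.0302
[332 227] 786 0.4531 -0.0954 80 60 81.5 0.0301
```

Emit:
send_rows(
  plan=[
    [[-1,0.08,0,-0.27,0],[-1,0.08,0,-0.27,0],[-1,0.08,0,-0.46,0],[-1,0.08,0,-0.46,0],[-1,0.08,0,-0.46,0],[1,0.08,0,-0.46,0],[1,0.08,0,-0.46,0],[1,0.08,0,-0.46,0],[1,0.08,0,-0.46,0],[1,0.08,0,-0.46,0],[1,0.08,0,-0.46,0],[1,0.08,0,-0.46,0],[1,0.08,0,-0.46,0]],
  ],
)

```text
t: 2.65
tool_pos: [0.5941, -0.274, 0.0244]
orientation: [2.412, 2.011, 0.0]
force: [-1.9, 0.7, 6.2]
opening: 0.0595
gripper_force: 25.0
```

```bash
python3 -c "
from h import *
go((.4929,-.412,.12,-3.9),(.4929,-.412,.055,-3.9))"
```

```text
t 2.65 p [ 0.5941 -0.274   0.0244] yaw -10.4 open 0.0595 gf 25.0 F [-1.9  0.7  6.2] q6 -0.33
-> [-0.506 -0.69   0.478] 0.108
-> [-0.506 -0.69   0.153] 0.108
```

Emit:
send_rows(
  plan=[
    [[1,0,0,0.2,0],[1,0,0,0.5,0],[1,-0.25,-0.35,0.5,0.1],[1,-0.506,-0.7,0.5,0.108],[1,-0.506,-0.7,0.5,0.108],[1,-0.506,-0.7,0.5,0.108],[1,-0.506,-0.7,0.5,0.108],[1,-0.506,-0.7,0.5,0.108],[1,-0.506,-0.7,0.25,0.108],[1,-0.506,-0.7,0.25,0.108],[1,-0.506,-0.7,0.25,0.108],[1,-0.506,-0.7,0.25,0.108]],
  ],
)

```text
t: 3.65
tool_pos: [0.4927, -0.4121, 0.0729]
orientation: [-2.292, -2.145, -0.0]
force: [-0.2, 0.5, 0.0]
opening: 0.0599
gripper_force: 25.0
```

```bash
python3 -c "
from h import *
go((.4929,-.414,.057,-3.9))"
```

```text
t 3.65 p [ 0.4927 -0.4121  0.0729] yaw -3.8 open 0.0599 gf 25.0 F [-0.2  0.5  0. ] q6 -0.71
-> [ 0.001 -0.009 -0.079] -0.002
```

Emit:
send_rows(
  plan=[
    [[1,0,-0.01,-0.05,0],[1,0,-0.01,-0.085,0],[1,0,-0.01,-0.085,0],[1,0,-0.01,-0.085,0],[-1,0,-0.01,-0.085,0],[-1,0,-0.01,-0.085,0],[-1,0,-0.01,-0.085,0],[-1,0,-0.01,-0.085,0],[-1,0,-0.01,0.1,0],[-1,0,-0.01,0.3,0],[-1,0,0.2,0.4,0],[-1,-0.1,0.4,0.4,-0.07],[-1,-0.2,0.6,0.4,-0.07],[-1,-0.2,0.8,0.4,-0.07],[-1,-0.2,1,0.4,-0.07],[-1,-0.2,1,0.4,-0.07],[-1,-0.2,1,0.4,-0.07]],
  ],
)

```text
t: 5.07
tool_pos: [0.4527, -0.2116, 0.154]
orientation: [2.369, 2.063, 0.001]
force: [0.2, 0.3, 0.2]
opening: 0.0928
gripper_force: 0.0
```

```bash
python3 -c "
from h import *
for c in look(): print(*c[:-1])
go((.4531,-.0954,.07,-8.5),(.4531,-.0954,.022,-8.5))
"
```

```text
[434 116] 167 0.7472 -0.3522 62 21 68.3 0.0258
[313 131] 779 0.7004 -0.0458 80 61 -85.8 0.0303
[471 153] 524 0.6445 -0.4521 61 46 82.3 0.0257
[278 177] 903 0.5816 0.045 100 61 -82.9 0.0123
[183 184] 3487 0.5602 0.2849 257 81 89.7 0.0512
[343 179] 900 0.5785 -0.1237 100 60 -81.8 0.0122
[308 200] 97 0.5208 -0.0346 25 25 -48.1 0.0159
[372 200] 91 0.5232 -0.1948 26 23 -89.7 0.0157
[276 223] 783 0.4641 0.0467 80 60 81.2 0.0303
[333 227] 780 0.4532 -0.0954 80 60 81.6 0.03
t 5.12 p [ 0.4529 -0.2133  0.1542] yaw -8.0 open 0.093 gf 0.0 F [-0.4  0.2  0.8] q6 -0.4
-> [ 0.001  0.59  -0.421] -0.009
-> [ 0.001  0.59  -0.661] -0.009
```

Emit:
send_rows(
  plan=[
    [[-1,0,0.2,-0.1,0],[-1,0,0.4,-0.2,0],[-1,0,0.595,-0.42,0],[-1,0,0.595,-0.42,0],[-1,0,0.595,-0.42,0],[-1,0,0.595,-0.66,0],[-1,0,0.595,-0.66,0],[-1,0,0.595,-0.66,0],[1,0,0.595,-0.66,0],[1,0,0.595,-0.66,0],[1,0,0.595,-0.66,0],[1,0,0.595,-0.66,0],[1,0,0.595,-0.66,0],[1,0,0.595,-0.66,0],[1,0,0.595,-0.66,0],[1,0,0.595,-0.3,0],[1,0,0.595,-0.1,0],[1,0,0.3,0,0],[1,0,0.1,0,0],[1,0,0,0,0]],
  ],
)

```text
t: 6.78
tool_pos: [0.4541, -0.2087, 0.1558]
orientation: [2.366, 2.06, 0.003]
force: [0.5, -0.4, -0.6]
opening: 0.0598
gripper_force: 25.0
```

```bash
python3 -c "
from h import *
go((.4929,-.412,.13,-3.9),(.4929,-.412,.0855,-3.9))
for c in look(): print(*c[:-1])
im,d=cam('side'); P=pts('side',d)
for c in comps(P,im=im,yr=(-.5,-.3),zlo=.045): print('side',*c[:-1])
"
```

```text
t 6.78 p [ 0.4541 -0.2087  0.1558] yaw -7.9 open 0.0598 gf 25.0 F [ 0.5 -0.4 -0.6] q6 -0.4
-> [ 0.194 -1.016 -0.129] 0.067
-> [ 0.194 -1.016 -0.352] 0.067
[434 116] 167 0.7441 -0.3518 60 18 76.8 0.0263
[313 131] 778 0.7001 -0.0457 80 61 -85.8 0.0302
[471 153] 536 0.6443 -0.4521 62 46 83.0 0.0255
[278 177] 905 0.582 0.0449 100 61 -82.3 0.0124
[183 184] 3493 0.5604 0.2856 257 81 89.8 0.0513
[343 179] 897 0.5787 -0.1236 100 61 -82.5 0.0123
[308 200] 96 0.521 -0.0346 26 26 43.1 0.0158
[371 200] 83 0.5233 -0.1946 25 23 -89.6 0.0159
[276 223] 789 0.464 0.0464 80 60 81.3 0.0301
side [320 326] 1244 0.492 -0.4161 83 60 86.5 0.0609
```

Emit:
send_rows(
  plan=[
    [[1,0.05,-0.2,0,0.02],[1,0.1,-0.5,0,0.067],[1,0.19,-1,0,0.067],[1,0.19,-1,0,0.067],[1,0.19,-1,0,0.067],[1,0.19,-1,-0.22,0.067],[1,0.19,-1,-0.22,0.067],[1,0.19,-1,-0.22,0.067],[1,0.19,-1,-0.22,0.067],[1,0.19,-1,-0.22,0.067],[1,0.19,-1,-0.22,0.067]],
  ],
)

```text
t: 7.8
tool_pos: [0.4917, -0.4074, 0.1107]
orientation: [2.295, 2.141, 0.0]
force: [-0.0, -0.5, -0.8]
opening: 0.0601
gripper_force: 25.0
```

```bash
python3 -c "
from h import *
go((.4929,-.412,.0855,-3.9))
"
```

```text
t 7.8 p [ 0.4917 -0.4074  0.1107] yaw -4.0 open 0.0601 gf 25.0 F [-0.  -0.5 -0.8] q6 -0.7
-> [ 0.006 -0.023 -0.126] 0.002
```

Emit:
send_rows(
  plan=[
    [[1,0,-0.02,-0.08,0],[1,0,-0.025,-0.11,0],[1,0,-0.025,-0.128,0],[1,0,-0.025,-0.128,0],[1,0,-0.025,-0.128,0],[-1,0,-0.025,-0.128,0],[-1,0,-0.025,-0.128,0],[-1,0,-0.025,-0.128,0],[-1,0,-0.025,-0.128,0],[-1,0,-0.025,0.05,0],[-1,0,-0.025,0.25,0],[-1,0,0.2,0.35,0],[-1,-0.1,0.4,0.35,-0.07],[-1,-0.15,0.6,0.35,-0.08],[-1,-0.15,0.8,0.35,-0.08],[-1,-0.15,1,0.35,-0.08],[-1,-0.15,1,0.35,-0.08],[-1,-0.15,1,0.35,-0.08]],
  ],
)

```text
t: 9.3
tool_pos: [0.4608, -0.2052, 0.1788]
orientation: [2.383, 2.047, 0.001]
force: [1.0, -1.1, 1.0]
opening: 0.0929
gripper_force: 0.0
```

Emit:
send_rows(
  plan=[
    [[-1,0,0.2,0,0],[-1,0,0.5,0,0],[-1,0,1,0,0],[-1,0,1,0,0],[-1,0,1,0,0],[-1,0,1,0,0],[-1,0,1,0,0]],
  ],
)

```text
t: 9.88
tool_pos: [0.4612, -0.007, 0.1787]
orientation: [2.383, 2.046, 0.0]
force: [-0.8, -0.3, -0.6]
opening: 0.093
gripper_force: 0.0
```

```bash
python3 -c "
from h import *
for c in look(): print(*c[:-1])
go((.464,.0464,.07,-8.7),(.464,.0464,.022,-8.7))
"
```

```text
[434 116] 166 0.7408 -0.3544 61 20 85.6 0.0253
[313 131] 775 0.7 -0.0457 80 61 -86.6 0.0302
[471 153] 516 0.6442 -0.4523 62 46 81.4 0.0255
[179 183] 3261 0.5604 0.2863 255 81 89.8 0.0516
[349 178] 649 0.5799 -0.1351 77 60 -82.5 0.012
[372 200] 95 0.5231 -0.195 26 23 -88.7 0.0158
[461 211] 1337 0.4909 -0.4124 82 60 85.6 0.0891
[447 265] 532 0.3602 -0.3805 60 45 86.1 0.0256
t 9.93 p [ 0.4611 -0.0081  0.1786] yaw -8.8 open 0.093 gf 0.0 F [ 1.3 -0.2 -0.8] q6 0.03
-> [ 0.014  0.272 -0.543] 0.002
-> [ 0.014  0.272 -0.783] 0.002
```

Emit:
send_rows(
  plan=[
    [[-1,0,0.15,-0.15,0],[-1,0,0.272,-0.35,0],[-1,0.014,0.272,-0.54,0],[-1,0.014,0.272,-0.54,0],[-1,0.014,0.272,-0.78,0],[-1,0.014,0.272,-0.78,0],[-1,0.014,0.272,-0.78,0],[1,0.014,0.272,-0.78,0],[1,0.014,0.272,-0.78,0],[1,0.014,0.272,-0.78,0],[1,0.014,0.272,-0.78,0],[1,0.014,0.272,-0.78,0],[1,0.014,0.272,-0.78,0],[1,0.014,0.272,-0.78,0],[1,0.014,0.272,-0.4,0],[1,0.014,0.272,0,0],[1,0.014,0,0,0],[1,0.014,-0.3,0,0],[1,0.014,-0.7,0,0],[1,0.014,-0.7,0,0]],
  ],
)

```text
t: 11.6
tool_pos: [0.4639, -0.0996, 0.172]
orientation: [2.382, 2.044, 0.003]
force: [1.5, 0.8, -1.0]
opening: 0.0597
gripper_force: 25.0
```

Emit:
send_rows(
  plan=[
    [[1,0.05,-0.2,0,0],[1,0.1,-0.5,0,0.04],[1,0.14,-0.8,0,0.08],[1,0.14,-1,0,0.08],[1,0.14,-1,0,0.08],[1,0.14,-1,0,0.08],[1,0.14,-1,0,0.08]],
  ],
)

```text
t: 12.18
tool_pos: [0.4907, -0.2999, 0.1692]
orientation: [-2.301, -2.137, 0.0]
force: [-1.2, 1.4, -1.5]
opening: 0.0598
gripper_force: 25.0
```

```bash
python3 -c "
from h import *
go((.4929,-.412,.145,-3.9),(.4929,-.412,.1135,-3.9))
"
```

```text
t 12.18 p [ 0.4907 -0.2999  0.1692] yaw -4.2 open 0.0598 gf 25.0 F [-1.2  1.4 -1.5] q6 -0.56
-> [ 0.011 -0.561 -0.121] 0.006
-> [ 0.011 -0.561 -0.279] 0.006
```

Emit:
send_rows(
  plan=[
    [[1,0.011,-0.2,0,0],[1,0.011,-0.4,0,0],[1,0.011,-0.561,0,0],[1,0.011,-0.561,-0.12,0],[1,0.011,-0.561,-0.15,0],[1,0.011,-0.561,-0.15,0],[1,0.011,-0.561,-0.15,0],[1,0.011,-0.561,-0.15,0]],
  ],
)

```text
t: 12.85
tool_pos: [0.4943, -0.4091, 0.1408]
orientation: [2.297, 2.143, 0.0]
force: [0.9, 0.1, -1.3]
opening: 0.0602
gripper_force: 25.0
```

```bash
python3 -c "
from h import *
go((.4929,-.412,.1135,-3.9))
"
```

```text
t 12.85 p [ 0.4943 -0.4091  0.1408] yaw -4.0 open 0.0602 gf 25.0 F [ 0.9  0.1 -1.3] q6 -0.7
-> [-0.007 -0.014 -0.137] 0.001
```

Emit:
send_rows(
  plan=[
    [[1,-0.005,-0.014,-0.08,0],[1,-0.005,-0.014,-0.115,0],[1,-0.005,-0.014,-0.137,0],[1,-0.005,-0.014,-0.137,0],[1,-0.005,-0.014,-0.137,0],[-1,-0.005,-0.014,-0.137,0],[-1,-0.005,-0.014,-0.137,0],[-1,-0.005,-0.014,-0.137,0],[-1,-0.005,-0.014,-0.137,0],[-1,-0.005,-0.014,0.05,0],[-1,0,-0.014,0.25,0],[-1,0.2,0.2,0.35,0],[-1,0.4,0.4,0.35,0],[-1,0.6,0.6,0.35,0],[-1,0.8,0.8,0.35,0],[-1,0.9,1,0.35,0],[-1,0.9,1,0.35,0],[-1,0.9,1,0.35,0]],
  ],
)

```text
t: 14.35
tool_pos: [0.6758, -0.2064, 0.2102]
orientation: [-2.296, -2.144, -0.002]
force: [0.4, -0.5, 0.2]
opening: 0.0932
gripper_force: 0.0
```

```bash
python3 -c "
from h import *
for c in look(): print(*c[:-1])
go((.7,-.0457,.07,3.8),(.7,-.0457,.022,3.8))
"
```

```text
[431 115] 96 0.7421 -0.3484 35 15 -89.3 0.0262
[313 131] 775 0.7004 -0.0457 80 61 -86.0 0.0301
[471 154] 546 0.6446 -0.4526 62 46 82.9 0.0256
[278 177] 902 0.5815 0.0451 100 61 -82.5 0.0123
[183 184] 3489 0.5604 0.285 257 81 89.6 0.0513
[464 211] 1541 0.4934 -0.4127 81 61 86.3 0.1168
[308 200] 96 0.521 -0.0347 26 25 46.8 0.0158
[447 265] 510 0.3601 -0.3807 61 45 86.2 0.0256
t 14.4 p [ 0.6773 -0.2034  0.21  ] yaw -3.8 open 0.093 gf 0.0 F [-0.3  3.   0.2] q6 -0.3
-> [ 0.113  0.788 -0.7  ] 0.126
-> [ 0.113  0.788 -0.94 ] 0.126
```

Emit:
send_rows(
  plan=[
    [[-1,0.1,0.2,-0.1,0.1],[-1,0.11,0.4,-0.3,0.126],[-1,0.11,0.6,-0.5,0.126],[-1,0.113,0.79,-0.65,0.126],[-1,0.113,0.79,-0.65,0.126],[-1,0.113,0.79,-0.65,0.126],[-1,0.113,0.79,-0.65,0.126],[-1,0.113,0.79,-0.65,0.126]],
  ],
)

```text
t: 15.07
tool_pos: [0.6965, -0.053, 0.0806]
orientation: [2.152, 2.288, -0.0]
force: [-0.2, 0.4, 0.3]
opening: 0.0929
gripper_force: 0.0
```

```bash
python3 -c "
from h import *
go((.7,-.0457,.022,3.8))
"
```

```text
t 15.07 p [ 0.6965 -0.053   0.0806] yaw 3.5 open 0.0929 gf 0.0 F [-0.2  0.4  0.3] q6 -0.21
-> [ 0.018  0.037 -0.293] 0.005
```

Emit:
send_rows(
  plan=[
    [[-1,0.018,0.037,-0.15,0],[-1,0.018,0.037,-0.29,0],[-1,0.018,0.037,-0.29,0],[-1,0.018,0.037,-0.29,0],[1,0.018,0.037,-0.29,0],[1,0.018,0.037,-0.29,0],[1,0.018,0.037,-0.29,0],[1,0.018,0.037,-0.29,0],[1,0.018,0.037,-0.29,0],[1,0.018,0.037,-0.29,0],[1,0.018,0.037,-0.29,0],[1,0.018,0.037,-0.29,0]],
  ],
)

```text
t: 16.07
tool_pos: [0.7002, -0.0452, 0.0228]
orientation: [2.152, 2.288, 0.001]
force: [-1.2, 0.0, 5.9]
opening: 0.0599
gripper_force: 25.0
```

Emit:
send_rows(
  plan=[
    [[1,0,0,0.2,0],[1,0,0,0.5,0],[1,0,0,0.8,0],[1,-0.2,-0.2,0.85,0],[1,-0.4,-0.4,0.85,-0.06],[1,-0.6,-0.6,0.85,-0.128],[1,-0.8,-0.8,0.85,-0.128],[1,-1,-1,0.85,-0.128],[1,-1,-1,0.85,-0.128],[1,-1,-1,0.85,-0.128],[1,-1,-1,0.85,-0.128]],
  ],
)

```text
t: 16.98
tool_pos: [0.4953, -0.2495, 0.1917]
orientation: [-2.305, -2.134, 0.005]
force: [0.2, -0.0, -1.7]
opening: 0.0597
gripper_force: 25.0
```

```bash
python3 -c "
from h import *
go((.4929,-.412,.18,-3.9),(.4929,-.412,.1415,-3.9))
"
```

```text
t 16.98 p [ 0.4953 -0.2495  0.1917] yaw -4.4 open 0.0597 gf 25.0 F [ 0.2 -0.  -1.7] q6 -0.48
-> [-0.012 -0.812 -0.058] 0.009
-> [-0.012 -0.812 -0.251] 0.009
```

Emit:
send_rows(
  plan=[
    [[1,-0.01,-0.2,0,0],[1,-0.01,-0.4,0,0],[1,-0.01,-0.6,0,0],[1,-0.01,-0.812,0,0.01],[1,-0.01,-0.812,-0.05,0.01],[1,-0.01,-0.812,-0.1,0.01],[1,-0.01,-0.812,-0.1,0.01],[1,-0.01,-0.812,-0.1,0.01],[1,-0.01,-0.812,-0.1,0.01]],
  ],
)

```text
t: 17.73
tool_pos: [0.4981, -0.406, 0.1719]
orientation: [-2.288, -2.152, -0.0]
force: [0.6, -0.3, -0.2]
opening: 0.0597
gripper_force: 25.0
```

```bash
python3 -c "
from h import *
go((.4929,-.412,.1415,-3.9))
"
```

```text
t 17.73 p [ 0.4981 -0.406   0.1719] yaw -3.5 open 0.0597 gf 25.0 F [ 0.6 -0.3 -0.2] q6 -0.7
-> [-0.026 -0.03  -0.152] -0.007
```

Emit:
send_rows(
  plan=[
    [[1,-0.026,-0.03,-0.08,0],[1,-0.026,-0.03,-0.12,0],[1,-0.026,-0.03,-0.15,0],[1,-0.026,-0.03,-0.152,0],[1,-0.026,-0.03,-0.152,0],[-1,-0.026,-0.03,-0.152,0],[-1,-0.026,-0.03,-0.152,0],[-1,-0.026,-0.03,-0.152,0],[-1,-0.026,-0.03,-0.152,0],[-1,-0.026,-0.03,0.05,0],[-1,-0.02,-0.014,0.2,0],[-1,0.1,0.2,0.25,0],[-1,0.2,0.4,0.25,0.1],[-1,0.3,0.6,0.2,0.18],[-1,0.4,0.8,0.1,0.18],[-1,0.45,1,0,0.18],[-1,0.45,1,0,0.18],[-1,0.45,1,0,0.18]],
  ],
)

```text
t: 19.23
tool_pos: [0.5878, -0.202, 0.169]
orientation: [-2.069, -2.358, -0.0]
force: [0.2, 0.3, -0.3]
opening: 0.0928
gripper_force: 0.0
```

Emit:
send_rows(
  plan=[
    [[-1,0,0.2,-0.1,0],[-1,0,0.4,-0.2,0],[-1,0,0.6,-0.3,0],[-1,0,0.8,-0.4,0],[-1,0,1,-0.4,0],[-1,0,1,-0.4,0],[-1,0,1,-0.4,0],[-1,0,1,-0.4,0]],
  ],
)

```text
t: 19.9
tool_pos: [0.5884, -0.008, 0.0928]
orientation: [2.075, 2.357, 0.0]
force: [0.5, -0.5, 0.1]
opening: 0.0929
gripper_force: 0.0
```

```bash
python3 -c "
from h import *
for c in look(): print(*c[:-1])
go((.586,.010,.019,7.4))
"
```

```text
[434 116] 164 0.7439 -0.3559 56 19 76.0 0.026
[471 154] 541 0.6447 -0.4523 62 46 82.8 0.0257
[179 183] 3228 0.5602 0.2873 251 81 89.5 0.0517
[271 179] 583 0.5792 0.0634 63 60 -81.2 0.0133
[343 179] 891 0.5786 -0.1236 100 61 -82.5 0.0122
[297 184] 109 0.5342 -0.0142 32 13 -80.8 0.1857
[466 210] 1737 0.4931 -0.4131 82 60 87.5 0.1448
[372 200] 96 0.5229 -0.1951 26 24 -89.1 0.0157
[447 265] 522 0.3601 -0.381 60 45 86.2 0.0255
t 19.95 p [ 0.5886 -0.0088  0.093 ] yaw 7.2 open 0.0932 gf 0.0 F [0.6 0.6 0.8] q6 -0.23
-> [-0.013  0.094 -0.37 ] 0.003
```

Emit:
send_rows(
  plan=[
    [[-1,-0.013,0.104,-0.2,0],[-1,-0.013,0.104,-0.37,0],[-1,-0.013,0.104,-0.37,0],[-1,-0.013,0.104,-0.37,0],[-1,-0.013,0.104,-0.37,0],[1,-0.013,0.104,-0.37,0],[1,-0.013,0.104,-0.37,0],[1,-0.013,0.104,-0.37,0],[1,-0.013,0.104,-0.37,0],[1,-0.013,0.104,-0.37,0],[1,-0.013,0.104,-0.37,0],[1,-0.013,0.104,-0.37,0],[1,-0.013,0.104,-0.37,0]],
  ],
  force=4,
)

```text
t: 21.03
tool_pos: [0.5851, 0.0133, 0.018]
orientation: [2.077, 2.357, -0.0]
force: [-1.0, -1.4, -0.2]
opening: 0.0601
gripper_force: 4.0
```

Emit:
send_rows(
  plan=[
    [[1,0,0,0.05,0],[1,0,0,0.1,0],[1,0,0,0.15,0],[1,0,0,0.2,0],[1,0,0,0.25,0],[1,0,0,0.3,0],[1,0,0,0.35,0],[1,0,0,0.4,0],[1,0,0,0.45,0],[1,0,0,0.5,0],[1,0,0,0.55,0],[1,0,0,0.6,0],[1,0,0,0.65,0],[1,0,0,0.65,0]],
  ],
)

```text
t: 22.2
tool_pos: [0.5866, 0.0132, 0.151]
orientation: [2.075, 2.355, 0.004]
force: [0.2, 0.5, -1.7]
opening: 0.0598
gripper_force: 4.0
```

```bash
python3 -c "
from h import *
go((.586,.010,.019,7.4))
im,d=cam('side'); P=pts('side',d); np.savez('s1.npz',im=im,d=d)
cv2.imwrite('pics/s1.png',cv2.resize(im[90:270,220:440],None,fx=3,fy=3))
"
```

```text
t 22.2 p [0.5866 0.0132 0.151 ] yaw 7.2 open 0.0598 gf 4.0 F [ 0.2  0.5 -1.7] q6 -0.19
-> [-0.003 -0.016 -0.66 ] 0.003
```

View pics/s1.png

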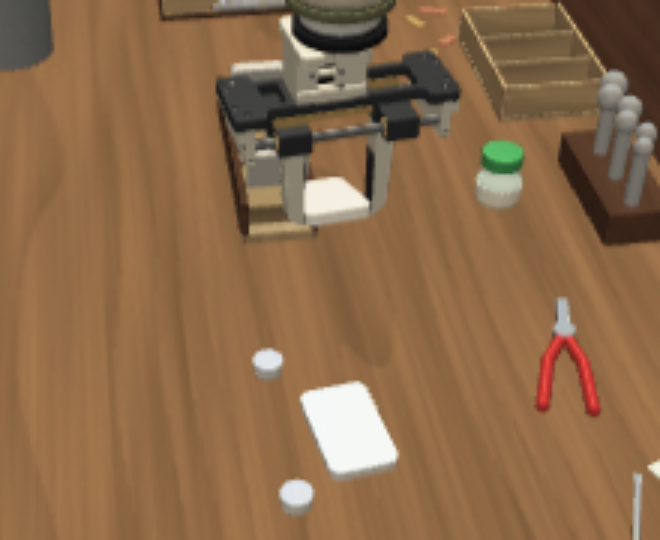

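```bash
cat >> h.py <<'E'
def tilt(save=None,n='side'):
    "plane of held white board near TCP: returns long-axis angle"
    s,p,a=pose(); im,d=cam(n); P=pts(n,d)
    if save: cv2.imwrite(save,cv2.resize(im[90:290,200:440],None,fx=3,fy=3))
    m=(im.min(-1)>215)&(np.abs(P-p)<[.035,.1,.11]).all(-1)&(np.abs(P[...,0]-p[0])<.026)
    Q=P[m]; 
    if len(Q)<15: print('few',len(Q));return
    c=Q.mean(0); u,w,v=np.linalg.svd(Q-c); nrm=v[2]*np.sign(v[2][2])
    print(n,len(Q),'c-p',(c-p).round(4),'normal',nrm.round(3),'sv',(w/np.sqrt(len(Q))*1e3).round(1),'y',(np.percentile(Q[:,1],[1,99])-p[1]).round(3),'z',(np.percentile(Q[:,2],[1,99])-p[2]).round(3))
E
python3 -c "
from h import *
tilt(); tilt(n='top')"
```

```text
side 155 c-p [ 0.0008  0.0228 -0.0165] normal [-0.044  0.319  0.947] sv [24.6 12.9  0.6] y [-0.014  0.068] z [-0.032 -0.004]
top 220 c-p [-0.0044  0.0643 -0.0295] normal [-0.044  0.35   0.936] sv [13.9  8.4  1.6] y [0.045 0.079] z [-0.036 -0.022]
```

Emit:
send_rows(
  plan=[
    [[1,0,0,0,0],[1,0,0,0.21,0],[1,0,0,0.42,0],[1,0,0,0.42,0],[1,0,0,0.42,0],[1,0,0,0.42,0]],
  ],
  force=3,
)

```text
t: 22.85
tool_pos: [0.585, 0.0133, 0.2312]
orientation: [-2.077, -2.356, 0.001]
force: [-0.2, 0.4, -2.1]
opening: 0.0598
gripper_force: 3.0
```

```bash
python3 -c "
from h import *
tilt(); tilt(n='top')"
```

```text
few 0
few 0
```

```bash
python3 -c "
from h import *
im,d=cam('side'); P=pts('side',d); cv2.imwrite('pics/s2.png',cv2.resize(im[60:260,200:440],None,fx=3,fy=3))
for c in look(): print(*c[:-1])
"
```

```text
[434 116] 162 0.7463 -0.355 56 22 69.7 0.0253
[470 154] 570 0.6446 -0.4522 62 46 82.3 0.0253
[160 183] 1981 0.5607 0.3341 157 81 89.3 0.0509
[343 179] 903 0.5787 -0.1252 103 61 -82.4 0.0121
[230 185] 298 0.5596 0.1649 78 16 -0.4 0.0458
[466 210] 1779 0.4932 -0.4132 82 60 86.9 0.1447
[372 200] 91 0.523 -0.1949 26 23 -89.1 0.0159
[447 266] 522 0.3602 -0.3808 62 45 86.1 0.0258
```

View pics/s2.png

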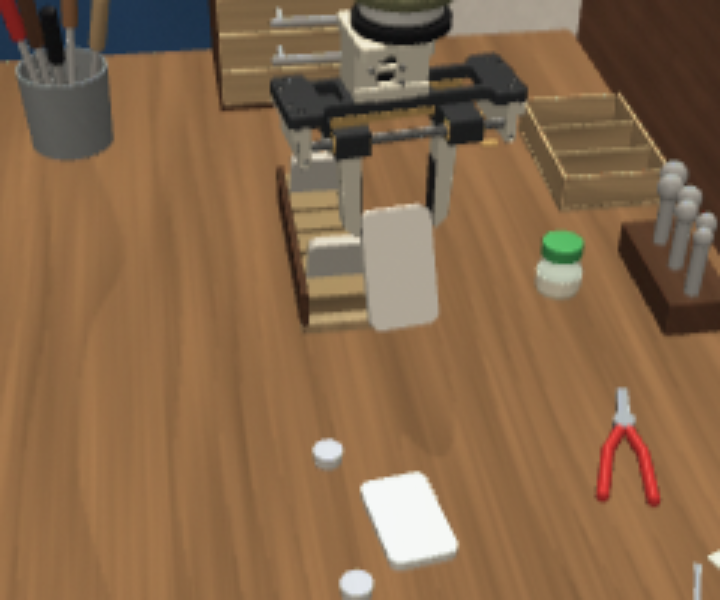

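The board has swung to hang nearly upright. I'll firm up the grip and measure the tilt with a lower brightness threshold.

```bash
sed -i "s/m=(im.min(-1)>215)&/m=(im.min(-1)>130)\&(im.max(-1).astype(int)-im.min(-1)<45)\&/; s/(np.abs(P-p)<\[.035,.1,.11\])/(np.abs(P-p-[0,0,-.055])<[.035,.1,.07])/" h.py; python3 -c "
from h import *
tilt(); go((.56,.235,.15,0))"
```

```text
side 794 c-p [-0.     -0.0235 -0.0426] normal [ 0.122 -0.907  0.404] sv [28.6 15.1  1.8] y [-0.046 -0.001] z [-0.088  0.001]
t 23.1 p [0.5843 0.0134 0.23  ] yaw 7.2 open 0.0601 gf 3.0 F [ 0.1 -0.2 -1.8] q6 -0.19
-> [-0.121  1.108 -0.4  ] -0.12
```

Emit:
send_rows(
  plan=[
    [[1,0,0,0,0],[1,0,0,0,0],[1,0,0,0,0]],
  ],
  force=15,
)

```text
t: 23.35
tool_pos: [0.5851, 0.0133, 0.2316]
orientation: [-2.077, -2.357, 0.0]
force: [0.3, -0.1, -0.3]
opening: 0.06
gripper_force: 15.0
```

```bash
python3 -c "
from h import *
tilt(); go((.56,.235,.15,0))"
```

```text
side 800 c-p [ 0.0001 -0.0236 -0.0428] normal [ 0.113 -0.909  0.401] sv [28.8 15.   1.9] y [-0.045 -0.002] z [-0.088  0.001]
t 23.4 p [0.5851 0.0133 0.2318] yaw 7.2 open 0.0604 gf 15.0 F [ 0.1 -0.1  0. ] q6 -0.19
-> [-0.126  1.109 -0.409] -0.12
```

Emit:
send_rows(
  plan=[
    [[1,-0.04,0.15,0.05,-0.04],[1,-0.08,0.35,0.05,-0.08],[1,-0.126,0.55,0.05,-0.12],[1,-0.126,0.75,0.05,-0.12],[1,-0.126,0.9,0.05,-0.12],[1,-0.126,1,0.05,-0.12],[1,-0.126,1,0.05,-0.12],[1,-0.126,1,0.05,-0.12]],
  ],
)

```text
t: 24.07
tool_pos: [0.5597, 0.2142, 0.2418]
orientation: [2.218, 2.224, -0.0]
force: [0.1, -0.6, -0.6]
opening: 0.0599
gripper_force: 15.0
```

```bash
python3 -c "
from h import *
tilt(); go((.56,.279,.18,-.3),(.56,.279,.135,-.3))
K=viewer.calibration('top');E=K['extrinsics'];C=K['camera_matrix']
def ray(u,v,z):
    r=E[:3,:3]@np.array([(u-C[0,2])/C[0,0],-(v-C[1,2])/C[1,1],-1]); return E[:3,3]+r*(z-E[2,3])/r[2]
g=np.load('top0.npz')['im'].astype(int)
for u in (145,168,170,186,202): print(u,[tuple(g[v,u]) for v in (168,169,170,171,172,194,195,196,197,198,199)])
print([ray(185,v,.048)[0].round(4) for v in (170,171,172,196,197,198)])
"
```

```text
side 660 c-p [-0.0001 -0.0237 -0.0434] normal [ 0.001 -0.917  0.4  ] sv [28.7 15.   2.3] y [-0.044 -0.003] z [-0.089  0.001]
t 24.12 p [0.5599 0.2132 0.2419] yaw 0.1 open 0.0599 gf 15.0 F [ 0.5 -1.1 -0.9] q6 0.28
-> [ 0.     0.329 -0.309] -0.006
-> [ 0.     0.329 -0.534] -0.006
145 [(np.int64(34), np.int64(55), np.int64(88)), (np.int64(32), np.int64(50), np.int64(76)), (np.int64(47), np.int64(74), np.int64(98)), (np.int64(67), np.int64(108), np.int64(137)), (np.int64(86), np.int64(135), np.int64(166)), (np.int64(110), np.int64(153), np.int64(179)), (np.int64(102), np.int64(141), np.int64(169)), (np.int64(75), np.int64(106), np.int64(132)), (np.int64(45), np.int64(66), np.int64(91)), (np.int64(29), np.int64(45), np.int64(73)), (np.int64(22), np.int64(34), np.int64(58))]
168 [(np.int64(41), np.int64(65), np.int64(100)), (np.int64(29), np.int64(45), np.int64(74)), (np.int64(24), np.int64(37), np.int64(59)), (np.int64(22), np.int64(37), np.int64(54)), (np.int64(52), np.int64(76), np.int64(96)), (np.int64(117), np.int64(168), np.int64(199)), (np.int64(105), np.int64(154), np.int64(187)), 
[... 1093 characters left out ...]
.int64(36), np.int64(53), np.int64(84)), (np.int64(26), np.int64(38), np.int64(62))]
202 [(np.int64(44), np.int64(70), np.int64(105)), (np.int64(36), np.int64(56), np.int64(90)), (np.int64(35), np.int64(50), np.int64(82)), (np.int64(28), np.int64(45), np.int64(71)), (np.int64(43), np.int64(67), np.int64(91)), (np.int64(100), np.int64(152), np.int64(188)), (np.int64(95), np.int64(143), np.int64(178)), (np.int64(76), np.int64(117), np.int64(152)), (np.int64(52), np.int64(82), np.int64(115)), (np.int64(36), np.int64(55), np.int64(87)), (np.int64(25), np.int64(40), np.int64(70))]
[np.float64(0.593), np.float64(0.5905), np.float64(0.588), np.float64(0.5279), np.float64(0.5254), np.float64(0.523)]
```

Emit:
send_rows(
  plan=[
    [[1,-0.005,0.15,0,-0.005],[1,-0.005,0.33,-0.1,-0.005],[1,-0.005,0.33,-0.25,-0.005],[1,-0.005,0.33,-0.35,-0.005],[1,-0.005,0.33,-0.42,-0.005],[1,-0.005,0.33,-0.48,-0.005],[1,-0.005,0.33,-0.48,-0.005],[1,-0.005,0.33,-0.48,-0.005]],
  ],
  force=8,
)

```text
t: 24.78
tool_pos: [0.5593, 0.2783, 0.1461]
orientation: [-2.228, -2.214, 0.001]
force: [1.0, 1.1, -1.5]
opening: 0.0597
gripper_force: 8.0
```

```bash
python3 -c "
from h import *
tilt('pics/s3.png'); go((.56,.279,.135,-.3))"
```

```text
side 505 c-p [-0.0003 -0.0196 -0.0428] normal [-0.008 -0.952  0.305] sv [27.5 15.   2.7] y [-0.035 -0.003] z [-0.089  0.001]
t 24.83 p [0.5599 0.2788 0.1473] yaw -0.3 open 0.0601 gf 8.0 F [ 0.1  0.  -0.3] q6 0.39
-> [ 0.     0.001 -0.061] 0.001
```

View pics/s3.png

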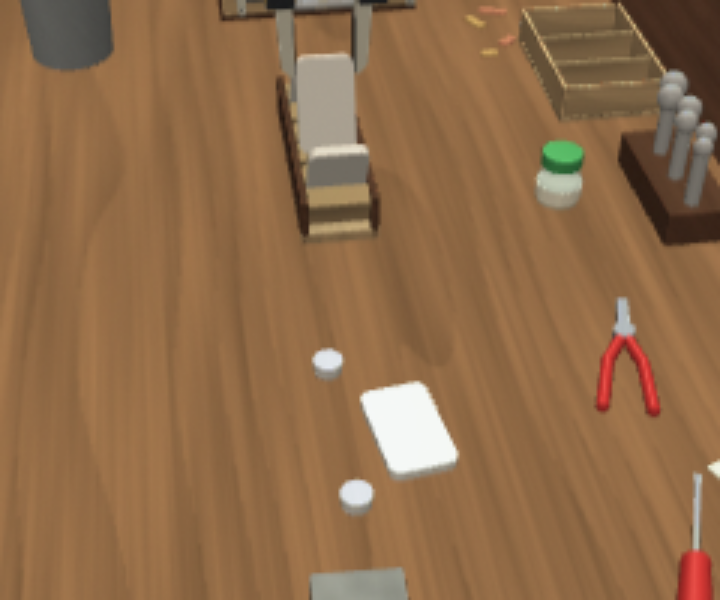

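Emit:
send_rows(
  plan=[
    [[1,0,-0.04,0,0],[1,0,-0.06,-0.03,0],[1,0,-0.06,-0.06,0],[1,0,-0.08,-0.06,0],[1,0,-0.11,-0.06,0],[1,0,-0.14,-0.06,0],[1,0,-0.17,-0.06,0],[1,0,-0.2,-0.06,0],[1,0,-0.23,-0.06,0],[1,0,-0.26,-0.06,0],[1,0,-0.29,-0.06,0],[1,0,-0.32,-0.06,0],[1,0,-0.34,-0.06,0],[1,0,-0.34,-0.06,0]],
  ],
  force=5,
)

```text
t: 26.0
tool_pos: [0.5591, 0.2103, 0.134]
orientation: [2.228, 2.215, -0.0]
force: [0.1, 0.4, -1.2]
opening: 0.0597
gripper_force: 5.0
```

```bash
python3 -c "
from h import *
tilt(); tilt(n='top'); go((.559,.206,.135,-.3))"
```

```text
side 123 c-p [ 0.0001 -0.0285 -0.0172] normal [ 0.033 -0.595  0.803] sv [23.7 14.3  7.1] y [-0.053  0.004] z [-0.052  0.002]
top 304 c-p [ 0.0005 -0.0257 -0.0498] normal [-0.764  0.58   0.282] sv [30.5 16.1 13.6] y [-0.05   0.024] z [-0.109 -0.   ]
t 26.1 p [0.559  0.2111 0.134 ] yaw -0.3 open 0.0596 gf 5.0 F [ 0.3 -0.3 -0.6] q6 0.28
-> [-0.    -0.025  0.005] 0.0
```

```bash
python3 -c "
from h import *
a,da=cam('side'); b,db=cam('top'); P=pts('top',db)
A=cv2.resize(a[80:180,260:360],None,fx=4,fy=4); B=cv2.resize(b[140:240,120:250],None,fx=3,fy=3)
C=np.zeros((400,800,3),np.uint8); C[:,:400]=A; C[:300,405:795]=B; cv2.imwrite('pics/c4.png',C)
g=b.astype(int)
m=(g.min(-1)>120)&(g.max(-1)-g.min(-1)<50)&(abs(P[...,0]-.559)<.02)&(P[...,1]>.13)&(P[...,1]<.31)&(P[...,2]>.02)
Q=P[m]; bz=np.floor(Q[:,2]/.008)
for v in np.unique(bz): t=Q[bz==v]; print(round(v*.008+.004,3),np.sort(t[:,1]).round(3)[::max(1,len(t)//6)])
"
```

```text
0.02 [0.208 0.209 0.209 0.209]
0.028 [0.204 0.204 0.204 0.205 0.205 0.205 0.205 0.207 0.207 0.208]
0.036 [0.2   0.202 0.202 0.202 0.203 0.203 0.203 0.203 0.203 0.204]
0.044 [0.198 0.198 0.198 0.198 0.198 0.198 0.198 0.199 0.199 0.2   0.2  ]
0.052 [0.193 0.194 0.194 0.194 0.194 0.197 0.197]
0.06 [0.189 0.19  0.193 0.193 0.193 0.234 0.234 0.235]
0.068 [0.186 0.188 0.188 0.189 0.189 0.189 0.19  0.232]
0.076 [0.183 0.184 0.184 0.184 0.184 0.184 0.185 0.231]
0.084 [0.179 0.179 0.179 0.18  0.18  0.181 0.181]
0.092 [0.175 0.175 0.176 0.178 0.179 0.223 0.223 0.224]
0.1 [0.161 0.162 0.166 0.172 0.174 0.175]
0.108 [0.161 0.163 0.164 0.166 0.167 0.168 0.17 ]
0.116 [0.167]
0.132 [0.199 0.2   0.201 0.201 0.201 0.201 0.201 0.202 0.202]
0.14 [0.2]
0.212 [0.189]
0.22 [0.185 0.185 0.186 0.187 0.187 0.188]
0.524 [0.257]
0.532 [0.146 0.168 0.171 0.176 0.189 0.264 0.274]
0.54 [0.148 0.185 0.2   0.215 0.228 0.241 0.272]
0.548 [0.141 0.151 0.154 0.157 0.161 0.263 0.269]
0.556 [0.14  0.147 0.149 0.15  0.151 0.152 0.153 0.155]
```

View pics/c4.png

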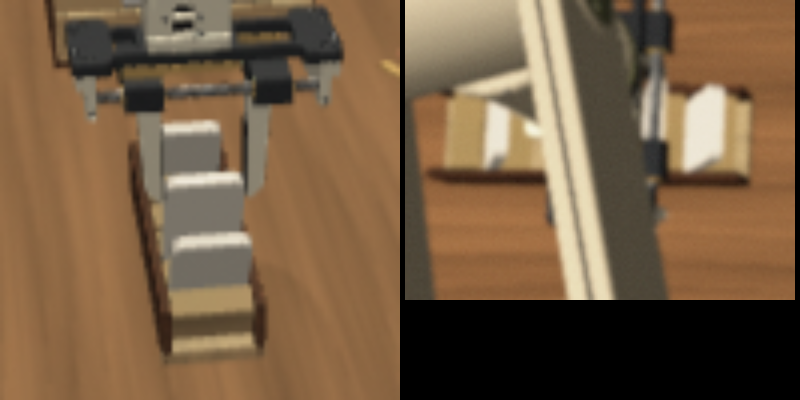

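The board leans about 19° in slot 4. Next I slide it down along the slant.

Emit:
send_rows(
  plan=[
    [[1,0,0,-0.02,0],[1,0,0.01,-0.05,0],[1,0,0.02,-0.08,0],[1,0,0.032,-0.11,0],[1,0,0.043,-0.14,0],[1,0,0.043,-0.15,0],[1,0,0.043,-0.15,0]],
  ],
)

```text
t: 26.78
tool_pos: [0.5588, 0.2202, 0.1034]
orientation: [-2.226, -2.216, 0.001]
force: [-0.1, -0.5, -0.4]
opening: 0.06
gripper_force: 5.0
```

```bash
cat >> h.py <<'E'
def rackpts(n='top',y0=.13,y1=.31):
    b,db=cam(n); P=pts(n,db); g=b.astype(int)
    m=(g.min(-1)>120)&(g.max(-1)-g.min(-1)<50)&(abs(P[...,0]-.559)<.02)&(P[...,1]>y0)&(P[...,1]<y1)&(P[...,2]>.04)&(P[...,2]<.16)
    Q=P[m]; bz=np.floor(Q[:,2]/.008)
    for v in np.unique(bz): t=Q[bz==v]; print(round(v*.008+.004,3),np.sort(t[:,1]).round(3)[::max(1,len(t)//6)])
E
python3 -c "
from h import *
rackpts(y0=.19); rackpts('side',.18); go((.559,.217,.105,-.3))"
```

```text
0.044 [0.197 0.198 0.198 0.199 0.199 0.199 0.201]
0.052 [0.193 0.193 0.194 0.195 0.197 0.236 0.237]
0.06 [0.19  0.191 0.192 0.193 0.233 0.234 0.235 0.235]
0.076 [0.226 0.227 0.227 0.228 0.228 0.228 0.228 0.228 0.229]
0.084 [0.226]
0.108 [0.207 0.207 0.208 0.208 0.209 0.209]
0.076 [0.213 0.215 0.215 0.215 0.216]
0.1 [0.204 0.204 0.205 0.207 0.207 0.207 0.209 0.209 0.21 ]
0.108 [0.2   0.203 0.206 0.208 0.211 0.212 0.216]
t 26.88 p [0.5588 0.2201 0.1034] yaw -0.3 open 0.0599 gf 5.0 F [-0.   0.5 -1.3] q6 0.29
-> [ 0.001 -0.016  0.008] -0.0
```

Emit:
send_rows(
  plan=[
    [[-1,0,0,0,0],[-1,0,0,0,0],[-1,0,0,0,0],[-1,0,0,0,0],[-1,0,0,0,0],[-1,0,0,0.2,0],[-1,0,0,0.4,0],[-1,0.02,-0.15,0.55,0.03],[-1,0.05,-0.35,0.55,0.06],[-1,0.1,-0.55,0.55,0.1],[-1,0.13,-0.75,0.5,0.12],[-1,0.13,-1,0.4,0.13],[-1,0.13,-1,0.3,0.13],[-1,0.13,-1,0.3,0.13],[-1,0.13,-1,0.3,0.13]],
  ],
)

```text
t: 28.13
tool_pos: [0.5837, 0.0193, 0.1625]
orientation: [-2.072, -2.358, 0.003]
force: [-0.5, 0.0, 0.3]
opening: 0.0929
gripper_force: 0.0
```

Emit:
send_rows(
  plan=[
    [[-1,0,-0.2,0,0],[-1,0,-0.4,-0.1,0],[-1,0,-0.6,-0.2,0],[-1,0,-0.8,-0.3,0],[-1,0,-0.85,-0.35,0],[-1,0,-0.85,-0.35,0],[-1,0,-0.85,-0.35,0],[-1,0,-0.85,-0.35,0]],
  ],
)

```text
t: 28.8
tool_pos: [0.5863, -0.1487, 0.0957]
orientation: [2.069, 2.362, 0.002]
force: [0.2, 0.6, -0.2]
opening: 0.0929
gripper_force: 0.0
```

```bash
python3 -c "
from h import *
rackpts(y0=.15); 
for c in look(): print(*c[:-1])
go((.5835,-.1565,.019,7.8))"
```

```text
0.044 [0.197 0.198 0.198 0.199 0.199 0.199 0.2  ]
0.052 [0.193 0.194 0.194 0.194 0.195 0.197 0.236 0.237]
0.06 [0.189 0.19  0.192 0.193 0.233 0.235 0.235]
0.068 [0.186 0.188 0.188 0.188 0.189 0.189 0.229 0.232]
0.076 [0.183 0.183 0.184 0.184 0.184 0.185 0.227 0.229]
0.084 [0.179 0.179 0.18  0.18  0.181 0.225 0.226]
0.092 [0.175 0.175 0.176 0.176 0.178 0.178 0.224]
0.1 [0.161 0.162 0.164 0.166 0.174 0.209 0.219]
0.108 [0.16  0.166 0.168 0.207 0.21  0.212 0.215]
0.116 [0.167 0.21  0.211 0.211 0.214 0.214]
[437 117] 115 0.7404 -0.3659 36 19 79.4 0.0257
[471 154] 561 0.6445 -0.4523 62 46 81.1 0.0257
[183 184] 3497 0.5603 0.2846 257 81 89.6 0.0526
[340 181] 553 0.5181 -0.1213 22 1 11.8 0.1702
[364 186] 103 0.5323 -0.1573 30 14 -83.4 0.1885
[467 210] 1712 0.4932 -0.4136 82 60 86.9 0.1448
[447 265] 526 0.3601 -0.3807 61 45 86.2 0.0256
t 28.9 p [ 0.5865 -0.1486  0.0959] yaw 7.6 open 0.0929 gf 0.0 F [ 0.8 -0.4  0.6] q6 -0.47
-> [-0.015 -0.04  -0.384] 0.003
```

Emit:
send_rows(
  plan=[
    [[-1,-0.015,-0.04,-0.2,0],[-1,-0.015,-0.04,-0.385,0],[-1,-0.015,-0.04,-0.385,0],[-1,-0.015,-0.04,-0.385,0],[-1,-0.015,-0.04,-0.385,0],[1,-0.015,-0.04,-0.385,0],[1,-0.015,-0.04,-0.385,0],[1,-0.015,-0.04,-0.385,0],[1,-0.015,-0.04,-0.385,0],[1,-0.015,-0.04,-0.385,0],[1,-0.015,-0.04,-0.385,0],[1,-0.015,-0.04,-0.385,0],[1,-0.015,-0.04,-0.385,0]],
  ],
  force=4,
)

```text
t: 29.98
tool_pos: [0.5822, -0.1583, 0.0174]
orientation: [2.071, 2.362, 0.0]
force: [-1.0, 0.2, 5.9]
opening: 0.0601
gripper_force: 5.9
```

Emit:
send_rows(
  plan=[
    [[1,0,0,0.05,0],[1,0,0,0.1,0],[1,0,0,0.15,0],[1,0,0,0.2,0],[1,0,0,0.25,0],[1,0,0,0.3,0],[1,0,0,0.35,0],[1,0,0,0.4,0],[1,0,0,0.45,0],[1,0,0,0.5,0],[1,0,0,0.55,0],[1,0,0,0.6,0],[1,0,0,0.65,0],[1,0,0,0.65,0]],
  ],
)

```text
t: 31.15
tool_pos: [0.5834, -0.1586, 0.15]
orientation: [2.069, 2.36, 0.002]
force: [0.1, -0.3, -0.0]
opening: 0.0601
gripper_force: 4.0
```

Emit:
send_rows(
  plan=[
    [[1,0,0,0,0],[1,0,0,0.12,0],[1,0,0,0.24,0],[1,0,0,0.36,0],[1,0,0,0.36,0],[1,0,0,0.36,0]],
  ],
  force=3,
)

```text
t: 31.65
tool_pos: [0.5828, -0.1584, 0.2201]
orientation: [2.07, 2.36, 0.001]
force: [0.5, -0.2, -1.4]
opening: 0.06
gripper_force: 3.0
```

```bash
python3 -c "
from h import *
tilt(); tilt(n='top'); rackpts(y0=.15); go((.559,.237,.23,-.3))"
```

```text
side 96 c-p [-0.0013 -0.005   0.0002] normal [ 0.023 -0.135  0.991] sv [14.8  3.3  1.5] y [-0.012  0.003] z [-0.004  0.003]
few 0
0.044 [0.198 0.198 0.198 0.198 0.199 0.2   0.2  ]
0.052 [0.193 0.194 0.194 0.194 0.195 0.197 0.236 0.237]
0.06 [0.189 0.19  0.193 0.193 0.233 0.234 0.235]
0.068 [0.187 0.188 0.188 0.189 0.189 0.189 0.232]
0.076 [0.183 0.183 0.185 0.185 0.185 0.228]
0.084 [0.179 0.179 0.18  0.181 0.224 0.225 0.226]
0.092 [0.175 0.175 0.176 0.176 0.178 0.179]
0.1 [0.161 0.162 0.166 0.171 0.174 0.218 0.22 ]
0.108 [0.16  0.165 0.168 0.207 0.21  0.212 0.217]
0.116 [0.213 0.213 0.213 0.215]
t 31.8 p [ 0.581  -0.1578  0.2167] yaw 7.5 open 0.0602 gf 3.0 F [-0.5 -0.3 -1. ] q6 -0.48
-> [-0.11   1.974  0.066] -0.13
```

```bash
python3 -c "
from h import *
a,da=cam('side'); b,db=cam('top')
A=cv2.resize(a[100:240,260:400],None,fx=3,fy=3); B=cv2.resize(b[130:250,300:420],None,fx=3,fy=3)
C=np.zeros((420,790,3),np.uint8); C[:,:420]=A; C[:360,425:785]=B; cv2.imwrite('pics/c5.png',C)
"
```

```text
(no output)
```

View pics/c5.png

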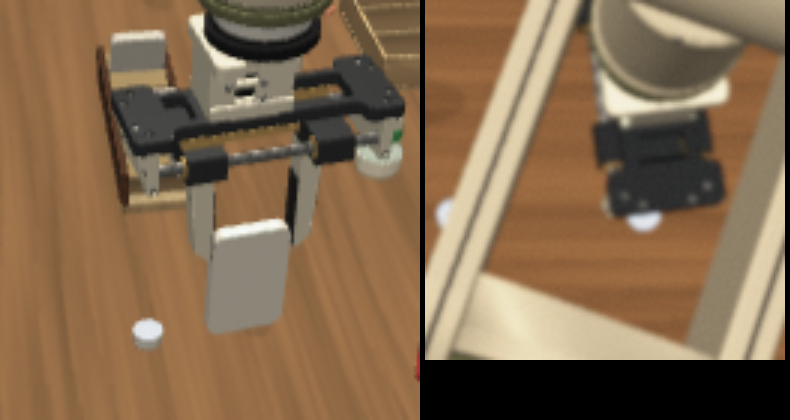

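```bash
sed -i "s/m=(im.min(-1)>130)/m=(im.min(-1)>85)/" h.py; python3 -c "
from h import *
tilt(); go((.559,.237,.23,-.3))"
```

```text
side 758 c-p [-0.0002 -0.005  -0.0432] normal [-0.131  0.99   0.05 ] sv [30.7 15.   1.8] y [-0.011  0.002] z [-0.098  0.002]
t 31.95 p [ 0.5812 -0.1578  0.2172] yaw 7.5 open 0.06 gf 3.0 F [-0.   0.7 -0.7] q6 -0.48
-> [-0.111  1.974  0.064] -0.13
```

Emit:
send_rows(
  plan=[
    [[1,0,0,0.05,0],[1,0,0,0.05,0],[1,-0.02,0.1,0.05,-0.03],[1,-0.04,0.25,0.1,-0.06],[1,-0.06,0.4,0.1,-0.1],[1,-0.08,0.6,0.1,-0.13],[1,-0.11,0.75,0.1,-0.13],[1,-0.11,0.9,0.1,-0.13],[1,-0.11,1,0.1,-0.13],[1,-0.11,1,0.1,-0.13],[1,-0.11,1,0.1,-0.13]],
  ],
  force=15,
)

```text
t: 32.87
tool_pos: [0.5601, 0.0428, 0.2395]
orientation: [2.224, 2.218, 0.001]
force: [0.3, 0.0, -0.9]
opening: 0.0599
gripper_force: 15.0
```

Emit:
send_rows(
  plan=[
    [[1,0,0.1,0,0],[1,0,0.25,0,0],[1,0,0.45,0,0],[1,0,0.65,0,0],[1,0,0.85,0,0],[1,0,1,0,0],[1,0,1,0,0],[1,0,1,0,0]],
  ],
)

```text
t: 33.53
tool_pos: [0.5603, 0.2422, 0.2388]
orientation: [2.225, 2.217, -0.001]
force: [0.6, -1.6, -0.9]
opening: 0.0598
gripper_force: 15.0
```

```bash
python3 -c "
from h import *
tilt(); go((.559,.287,.135,-.3))"
```

```text
side 567 c-p [-0.0003 -0.0049 -0.0456] normal [0.006 0.998 0.057] sv [30.1 15.2  2.5] y [-0.012  0.002] z [-0.097  0.002]
t 33.58 p [0.5604 0.2411 0.2389] yaw -0.3 open 0.0597 gf 15.0 F [ 0.3 -0.5 -0.3] q6 0.33
-> [-0.007  0.229 -0.519] -0.0
```

Emit:
send_rows(
  plan=[
    [[1,-0.007,0.1,-0.1,0],[1,-0.007,0.2,-0.25,0],[1,-0.007,0.2,-0.38,0],[1,-0.007,0.2,-0.4,0],[1,-0.007,0.2,-0.4,0]],
  ],
  force=8,
)

```text
t: 34.0
tool_pos: [0.5575, 0.2794, 0.1566]
orientation: [-2.228, -2.213, 0.008]
force: [-0.2, 0.0, -0.9]
opening: 0.0597
gripper_force: 8.0
```

```bash
python3 -c "
from h import *
tilt(); go((.559,.280,.140,-.3),(.559,.2525,.134,-.3))"
```

```text
side 615 c-p [-0.0011 -0.0258 -0.0493] normal [-0.995 -0.058  0.083] sv [37.  23.1 15.1] y [-0.099  0.013] z [-0.108  0.001]
t 34.05 p [0.5588 0.28   0.159 ] yaw -0.4 open 0.0598 gf 8.0 F [-0.1 -0.3 -0.7] q6 0.39
-> [ 0.001  0.    -0.095] 0.002
-> [ 0.001 -0.137 -0.125] 0.002
```

Emit:
send_rows(
  plan=[
    [[1,0,0,-0.04,0],[1,0,0,-0.08,0],[1,0,0,-0.1,0],[1,0,0,-0.1,0],[1,0,-0.03,-0.1,0],[1,0,-0.06,-0.11,0],[1,0,-0.09,-0.12,0],[1,0,-0.12,-0.125,0],[1,0,-0.14,-0.125,0],[1,0,-0.14,-0.125,0],[1,0,-0.14,-0.125,0]],
  ],
  force=5,
)

```text
t: 34.97
tool_pos: [0.5586, 0.2535, 0.134]
orientation: [-2.228, -2.215, 0.0]
force: [-0.3, 0.1, -0.9]
opening: 0.0596
gripper_force: 5.0
```

```bash
python3 -c "
from h import *
rackpts(y0=.24,y1=.3); rackpts('side',y0=.18,y1=.3);go((.559,.262,.1,-.3))
a,da=cam('side'); cv2.imwrite('pics/c6.png',cv2.resize(a[80:180,260:360],None,fx=4,fy=4))"
```

```text
0.044 [0.241 0.241 0.241]
0.132 [0.243 0.243 0.244 0.244 0.245 0.246 0.246 0.247 0.247]
0.14 [0.242 0.243 0.243 0.244 0.245 0.246]
0.076 [0.213 0.216 0.216 0.216 0.217 0.262]
0.084 [0.257 0.258 0.258 0.259 0.26 ]
0.1 [0.203 0.206 0.207 0.207 0.207 0.207]
0.108 [0.199 0.205 0.207 0.209 0.21  0.213 0.22 ]
0.132 [0.238 0.242 0.244 0.245 0.247 0.249 0.255]
0.14 [0.243 0.247 0.247 0.247 0.249 0.249 0.249 0.251 0.252 0.253]
t 35.07 p [0.5586 0.2539 0.1341] yaw -0.3 open 0.0595 gf 5.0 F [-0.6 -0.  -0.4] q6 0.35
-> [ 0.002  0.04  -0.17 ] -0.0
```

View pics/c6.png

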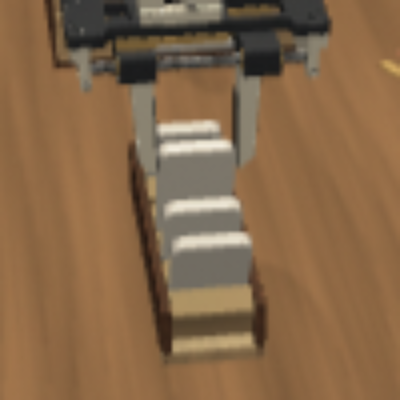

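The held board is leaning in slot 3. Now I slide it home.

Emit:
send_rows(
  plan=[
    [[1,0,0,-0.02,0],[1,0,0.01,-0.05,0],[1,0,0.02,-0.08,0],[1,0,0.032,-0.11,0],[1,0,0.043,-0.14,0],[1,0,0.047,-0.165,0],[1,0,0.047,-0.175,0],[1,0,0.047,-0.175,0],[1,0,0.047,-0.175,0]],
  ],
)

```text
t: 35.87
tool_pos: [0.5586, 0.2634, 0.0987]
orientation: [2.227, 2.216, -0.0]
force: [-0.7, -1.4, 1.7]
opening: 0.0601
gripper_force: 5.0
```

Emit:
send_rows(
  plan=[
    [[-1,0,0,0,0],[-1,0,0,0,0],[-1,0,0,0,0],[-1,0,0,0,0],[-1,0,0,0,0],[-1,0,0,0.2,0],[-1,0,0,0.4,0],[-1,0,-0.2,0.6,0],[-1,0,-0.4,0.6,0],[-1,0,-0.6,0.6,0],[-1,0,-0.8,0.6,0],[-1,0,-1,0.6,0],[-1,0,-1,0.6,0],[-1,0,-1,0.6,0]],
  ],
)

```text
t: 37.03
tool_pos: [0.5587, 0.0607, 0.2192]
orientation: [2.231, 2.211, 0.0]
force: [-0.1, 0.8, -0.3]
opening: 0.0931
gripper_force: 0.0
```

Emit:
send_rows(
  plan=[
    [[-1,0,-0.2,0,0],[-1,0,-0.4,0,0],[-1,0,-0.6,0,0],[-1,0,-0.8,0,0],[-1,0,-0.8,0,0],[-1,0,-0.8,0,0]],
  ],
)

```text
t: 37.53
tool_pos: [0.5588, -0.0972, 0.2188]
orientation: [-2.229, -2.213, -0.0]
force: [0.6, 0.9, -0.5]
opening: 0.0929
gripper_force: 0.0
```

```bash
python3 -c "
from h import *
rackpts(y0=.15,y1=.38);go((.559,.262,.1,-.3))
for c in look(): print(*c[:-1])
im,d=cam('top');P=pts('top',d)
for y0 in (.166,.209,.251,.334):
    m=(abs(P[...,1]-y0)<.006)&(P[...,2]>.1)&(P[...,2]<.15)&(abs(P[...,0]-.56)<.03)
    Q=P[m];print(y0,len(Q),Q[:,2].mean().round(4),np.percentile(Q[:,2],[10,90]).round(4))
a,da=cam('side'); P=pts('side',da)
for y0 in (.162,.205,.247,.33):
    m=(abs(P[...,1]-y0)<.007)&(P[...,2]>.098)&(P[...,2]<.15)&(abs(P[...,0]-.56)<.03)
    Q=P[m];print(y0,len(Q),Q.mean(0).round(4),np.percentile(Q[:,2],[10,90]).round(4))
cv2.imwrite('pics/c7.png',np.hstack([cv2.resize(a[90:180,260:360],(400,360)),cv2.resize(im[140:230,120:220],(400,360))]))"
```

```text
0.044 [0.198 0.198 0.198 0.199 0.199 0.2   0.241 0.366]
0.052 [0.193 0.194 0.194 0.197 0.237 0.265 0.349 0.363]
0.06 [0.189 0.192 0.233 0.235 0.275 0.276 0.36 ]
0.068 [0.187 0.188 0.189 0.189 0.232 0.272 0.273]
0.076 [0.183 0.184 0.185 0.185 0.228 0.229 0.354]
0.084 [0.179 0.179 0.18  0.224 0.225 0.265 0.347]
0.092 [0.175 0.175 0.176 0.178 0.179 0.263 0.343 0.345]
0.1 [0.161 0.164 0.173 0.218 0.261 0.332]
0.108 [0.161 0.168 0.21  0.215 0.253 0.331 0.337]
0.116 [0.246 0.254 0.255 0.256 0.334]
t 37.58 p [ 0.5588 -0.0959  0.2188] yaw -0.3 open 0.0929 gf 0.0 F [-0.7  0.4 -0.2] q6 -0.26
-> [ 1.00e-03  1.79e+00 -5.94e-01] 0.0
[434 116] 164 0.742 -0.3518 63 19 82.9 0.0261
[471 154] 546 0.6443 -0.4522 62 46 83.3 0.0254
[183 184] 3491 0.5551 0.2769 228 66 -89.7 0.0624
[467 210] 1739 0.4931 -0.4133 82 60 87.9 0.1447
[308 200] 95 0.5209 -0.0347 25 25 44.9 0.0167
[447 265] 546 0.3601 -0.3808 61 45 86.3 0.0254
0.166 117 0.1051 [0.102 0.108]
0.209 101 0.1077 [0.1049 0.1104]
0.251 101 0.1077 [0.105  0.1106]
0.334 113 0.1052 [0.1025 0.1079]
0.162 48 [0.5667 0.1624 0.1032] [0.0994 0.1065]
0.205 40 [0.568  0.207  0.1043] [0.0984 0.108 ]<string>:12: RuntimeWarning: Mean of empty slice.
  ret = um.true_divide(
Traceback (most recent call last):
IndexError: index -1 is out of bounds for axis 0 with size 0
```

Emit:
send_rows(
  plan=[
    [[-1,0,0.2,0.1,0],[-1,-0.2,0.4,0.2,0],[-1,-0.4,0.4,0.2,0],[-1,-0.6,0.4,0.2,0],[-1,-0.6,0.4,0.2,0],[-1,-0.6,0.4,0.2,0],[-1,-0.6,0.4,0.2,0]],
  ],
)

```text
t: 38.32
tool_pos: [0.4388, -0.0155, 0.2596]
orientation: [2.224, 2.217, 0.002]
force: [-0.2, -0.2, 0.0]
opening: 0.093
gripper_force: 0.0
```

```bash
python3 -c "
from h import *
for c in look(): print(*c[:-1])
im,d=cam('top'); a,da=cam('side')
cv2.imwrite('pics/c8.png',np.hstack([cv2.resize(a[90:390,230:380],(390,590))[:, :],cv2.resize(im[140:240,120:200],(400,590))]))"
```

```text
[434 116] 164 0.7435 -0.3516 64 22 77.3 0.0256
[471 153] 529 0.6443 -0.4519 61 46 83.5 0.0258
[177 183] 3079 0.5558 0.2711 174 58 -87.4 0.0676
[466 210] 1746 0.4931 -0.4128 82 60 87.5 0.1447
[372 200] 93 0.5229 -0.1947 26 24 -89.3 0.0163
[447 265] 526 0.3601 -0.3812 60 45 86.3 0.0258
```

View pics/c8.png

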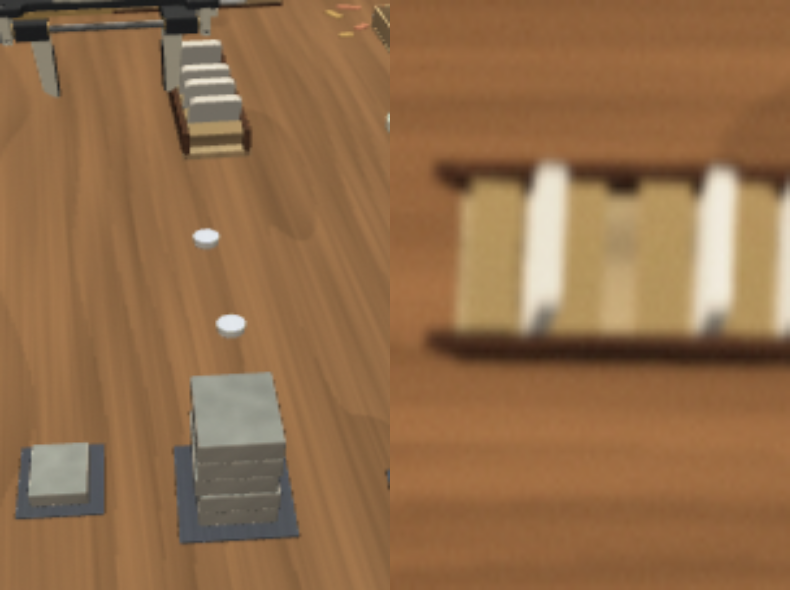

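The pile is square with four loose bricks on it. All four boards stand in the rack, both tins are in place, and the arm is clear of everything.

```bash
python3 -c "
from h import *
print(order.close_job())"
```

```text
the job is handed in; nothing more can be done
None
```

I handed the job in at about 38 s: both loose boards stand home in slots 3 and 4, all four loose bricks are squarely stacked on the fastened one, and the racked boards and tins are where they were; no judging result came back.

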